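# Shut and latch the soap case against crows

## Robot

A 7-joint arm with a two-finger parallel gripper is mounted at the origin on the work surface. World frame = base frame: x ahead of the robot, y to its left, z up, the work surface at z = 0. Lengths are in m, angles in degrees, forces in N, time in s.
With the tool pointing down it reaches from about 0.425 to 0.875 m from the base axis. Payload 4.7 kg.
Tool frame: the origin (TCP) lies at the very end of the fingers, on their centre line; the grasp point (between the pads) lies 19 mm behind it; z points along the fingers, y is the direction in which the jaws open and shut (so a half turn about z gives the same grasp; the last joint's range is limited). The gripper opens to 87 mm and grips with 3 to 60 N. Pads are 19 mm wide; open, the fingers measure 117 mm over their backs; the gripper's body (75 mm by 190 mm) begins 51 mm behind the grasp point.
Start: joints at [-76.312, 18.392, -4.016, 83.108, 1.295, 78.541, -3.26], TCP at [0.145, 0.634, 0.223] pointing down, gripper open.
Joint ranges: [-163.93, 163.93], [-17.29, 119.83], [-79.2, 71.16], [3.27, 140.29], [-89.18, 269.18], [5.43, 117.66], [-154.24, 154.24]. Speed limits (degrees/s): [147.25, 147.25, 180, 180, 180, 180, 180].

## Interface

Orientations are given as [roll, pitch, yaw] about the fixed x, y, z axes, in that order (R = Rz(yaw) Ry(pitch) Rx(roll)).
In Python, from cell import monitor, read_camera, camera_info, env, look_for gives the robot as it stands.
- The arm moves only by the tool servo_tool, never from a script. Its argument "commands" is one flat list of numbers, 6 for each row, row after row: the shift along the tool's x, y, z in mm, then the turn, a rotation vector about the tool's x, y, z in degrees. A call has 1 to 10 rows; each row shifts and turns the commanded pose from where the row before left it, along the tool's axes as they then stand; what a row does not reach is not made up. A row lasts 1/10 s, in which the tool goes at most 50 mm and 8.59 degrees, less where a joint would pass 70% of its speed; a pose out of reach is approached as far as the arm can. A call is refused whole if a number of a shift passes 50 or a number of a turn 8.59, either way. A call with a gripper value outside its range is refused whole. "jaw" is the finger opening in mm, from 0 to 87, set as the call begins (left out, the last holds). The fingers move at their own pace and stop on an object; "newtons" is the grip in N (left out, the last holds). Time passes only in rows, so rows that do not move let the fingers close. It gives the time, the measured TCP pose, the force and the opening at its end, in the units of the state.
- monitor.get_obs(): the state, without advancing time (a new reading comes with each control period).
- read_camera(name): name is "scene" or "top" or "wrist"; returns (picture, depth): 420x560x3 uint8, red, green, blue; 420x560 float32, m along the optical axis (not along the pixel's ray), 0 where there is no reading.
- camera_info(name): a dict with "camera_matrix" (3x3 intrinsics, pixels), "k1" (the pictures are not rectified: a ray, as slopes to the right and down, at radius r is drawn at 1 + k1 r^2 times it, then the intrinsics apply), "R" (3x3) and "t" (3): a world point X has camera coordinates R X + t; the wrist camera has in their place "T_tool_cam" (4x4, takes a point from camera to tool coordinates, whose origin is the TCP and whose axes are the flange's). Camera axes: x right, y down, z forward; pixel columns grow to the right and rows downward; lengths in m; the calibration is good to about 2 mm. A picture is of the moment at which its call begins: read the wrist's pose just before it. camera_info takes no time and is no camera call.
- env.sign_off(): hands the job in, once; it reports no verdict.
Trained networks look in the newest picture that a camera, given by its name, has taken for a name from the list of things; names that differ only in an ending like _2 or _b are one class to them, and where a whole thing is asked for, a point or a joint stands for the part that bears it (a point fixed in the world has none). Each returns a list of dicts, best first, with "conf" (0 to 1); they miss things now and then, are a little off and sometimes report something else, mostly with a low value. They report only what shows in the picture. A call takes as long as a camera call.
- look_for(camera, label): "box" ([left, top, width, height] in pixels, round what is visible of it).
The state is a dict: "time_s": time; "qpos": joint angles; "joint_velocities": joint speeds; "effort": joint torques, N m; "tool_pos": TCP position; "tool_rot": TCP orientation; "force": force on the tool from outside, world axes, zero at the start; "wrist_torque": the same for the moment, N m; "grip_width": finger opening in m.
Only numpy, scipy, OpenCV 4.12 (cv2) and the standard library are available. Lean on these libraries where they do the work, as an engineer would, in place of code of your own. Each camera call takes 0.05 s, during which the arm holds its last target.

## Task

Crows and rats steal the soap: shut the yellow soap case's flip-top lid, then turn its latch handle by the black knob anticlockwise (seen from above) so that it rides up over the blue cam and drops into the low orange notch, which puts its tongue over the closed lid. Let go of everything, and leave the other things on the ledge standing where they are.

Things in the scene. Friction and masses are not known exactly. Their poses are not given: they have to be found in the camera images.
- soapcase: Yellow open soap case, 110 (x) x 160 (y) x 70 mm high, fixed to the ledge; origin: centre of its underside. Its front faces its own -x (towards the robot, give or take yaw), +y to the left, z up. In front of it, on the same base, a white round plinth (100 mm diameter, 64 mm high, axis at x = -105 mm, y = 0) carries the cam and the latch handle.
- lid_hinge (a point): Middle of the lid's hinge line on the case's far rim: x = +55 mm, y = 0, z = 70 mm in the case's frame; the hinge runs along the case's y. Axes as the case's.
- lid (a joint): Lid angle, rad: 0 = shut flat on the rim, grows as its front edge swings up; starts 0.45 to 0.8. A yellow plate 116 mm (hinge to front edge) x 166 x 8 mm, top face 79 mm above the ledge when shut. It stays where it is left; 1 to 2 N at 70 mm from the hinge moves it. Pressing straight down with closed fingers 70 mm in front of the hinge line shuts it.
- lid_top (a point): Point on the lid's upper face, 70 mm from the hinge line, mid-width; it moves with the lid. With the lid shut it lies 79 mm above the ledge.
- pivot (a point): On the latch handle's vertical axis, 75 mm above the ledge (x = -105 mm, y = 0 in the case's frame); fixed; axes as the case's.
- latch_turn (a joint): Turn of the handle, rad, anticlockwise from above. 0: it points along the case's +y; 1.57: along the case's -x, its tongue over the lid's front edge. Starts 0 to 0.25; stop at 1.60. The blue cam is flat to 0.45, rises to 1.05, is level to 1.27, then drops steeply into the notch (orange floor), where the handle rests anywhere from 1.38 to 1.60 and cannot turn back unless lifted.
- latch_lift (a joint): Height of the handle on its spindle, m: 0 on the cam's flat start, 0.012 on its top, -0.005 in the notch. Spring and weight press it down with 8 N; it must be free to rise and drop as it turns: surround the knob loosely or push it, or follow it up and down, no hard pinch at fixed height. Climbing takes about 2 N at the knob; let go half way up, it slides back.
- knob (a point): Centre of the upright black round knob, 24 mm diameter, 63 mm tall, 90 mm from the pivot axis. At lift 0 its centre is 128.5 mm, its foot (top of the steel bar) 97 mm, its top 160 mm above the ledge; all move with latch_lift. The bar is 16 mm wide, 12 mm thick, reaching 100 mm from the axis on the knob's side and 76 mm on the other (the tongue).
- bodna: Red plastic water pot with spout and handle, 160 mm across, 225 mm with spout, 160 mm tall, to the left. Bystander: leave it. Origin: centre of its underside.
- tumbler: Glass tumbler, 70 mm diameter, 110 mm tall, to the right. Bystander: leave it. Origin: centre of its underside.
- brushcup: White ceramic cup, 76 mm diameter, 100 mm tall, with two toothbrushes to 175 mm, to the right. Bystander: leave it. Origin: centre of its underside.
- plate: Steel plate, 170 mm diameter, 18 mm high, to the left. Bystander: leave it. Origin: centre of its underside.
- hairoil: Green glass bottle, 54 mm diameter, about 150 mm tall, to the right. Bystander: leave it. Origin: centre of its underside.
- scrubber: Wooden scrubbing brush with blue bristle block, 130 x 50 x 38 mm, near the robot on the right. Bystander: leave it. Origin: centre of its underside.

How it is judged:
By the outcome, as a careful person would: the job done as asked, in the order asked, and still so for the second after the job is handed in, with the robot touching nothing.
It also fails if it takes over 53 s, if anything falls off the work surface, if the arm or the gripper's body presses on something with over 40 N, if the wrist force passes 120 N, or if a joint passes its speed limit or range.

## Working session

There is one attempt and no reset: what is moved stays moved. The work goes in short steps, Python scripts to look and compute and a tool call to move; the robot and the scene stay as the last step left them, time stands still between calls to the robot, and variables do not carry over. Pictures are saved under pics/ and viewed, and the job is handed in when it is done.

Besides the shell and the picture viewer there is one more tool, called after "Request:" as name(argument=value, ...), one argument or row to a line, values as JSON. servo_tool: Moves the arm, as the interface text tells. Its arguments: {"type":"object","properties":{"commands":{"type":"array","items":{"type":"number"}},"jaw":{"type":"number"},"newtons":{"type":"number"}},"required":["commands"]}

```bash
ls; mkdir -p pics; python3 - <<'E'
from cell import monitor, read_camera, camera_info, env, look_for
import cv2,numpy as np
print(monitor.get_obs())
for n in ["scene","top"]:
    p,d=read_camera(n); cv2.imwrite(f"pics/{n}0.png",p[:,:,::-1]); np.savez(f"{n}0.npz",p=p,d=d)
    i=camera_info(n);print(n,i)
    for l in ["soapcase","knob","lid"]:
        print(l,look_for(n,l)[:2])
print(camera_info("wrist"))
E
```

```text
pics
{'time_s': 0.0, 'qpos': array([-76.31086948,  18.43890717,  -4.01090971,  83.17412858,
         1.29551115,  78.54066072,  -3.26208703]), 'joint_velocities': array([ 0.01459193,  0.15053486,  0.03497428, -0.12961976, -0.03917062,
       -0.05984192, -0.01696615]), 'effort': array([-1.99664532e-05, -4.91283381e+01, -4.04036539e-01, -3.12524128e+01,
       -6.41645584e-02,  4.36808739e-02,  1.55156176e-04]), 'tool_pos': array([0.14488556, 0.63308664, 0.22146939]), 'tool_rot': array([-1.79891554e+02,  7.68338610e-03,  1.67114238e+02]), 'force': array([ 0.58243766,  0.86429263, -1.06114381]), 'wrist_torque': array([0.00451746, 0.07095379, 0.02229227]), 'grip_width': 0.08663912102186183}
scene {'camera_matrix': array([[437.23731937,   0.        , 282.22238748],
       [  0.        , 437.23731937, 211.82280599],
       [  0.        ,   0.        ,   1.        ]]), 'k1': -0.06466116778090313, 'R': array([[ 0.86811102,  0.49607097, -0.0172295 ],
       [ 0.39002413, -0.7031797 , -0.59449095],
       [-0.30702514,  0.50936422, -0.80391769]]), 't': array([-0.47040446, -0.11027244,  1.5028
[... 721 characters left out ...]
195.0, 80.2, 21.3], 'conf': 0.95}, {'box': [227.6, 133.4, 94.4, 92.9], 'conf': 0.44}]
lid [{'box': [240.3, 136.4, 81.7, 47.0], 'conf': 0.75}]
{'camera_matrix': array([[350.77551254,   0.        , 276.37508366],
       [  0.        , 350.77551254, 215.85263834],
       [  0.        ,   0.        ,   1.        ]]), 'k1': -0.0015019278245522992, 'T_tool_cam': array([[ 1.16241592e-03, -9.66123009e-01, -2.58079405e-01,
         7.13330117e-02],
       [ 9.99999309e-01,  1.07742295e-03,  4.70754407e-04,
         2.38527323e-05],
       [-1.76745991e-04, -2.58079774e-01,  9.66123594e-01,
        -1.63346007e-01],
       [ 0.00000000e+00,  0.00000000e+00,  0.00000000e+00,
         1.00000000e+00]])}
```

View pics/scene0.png

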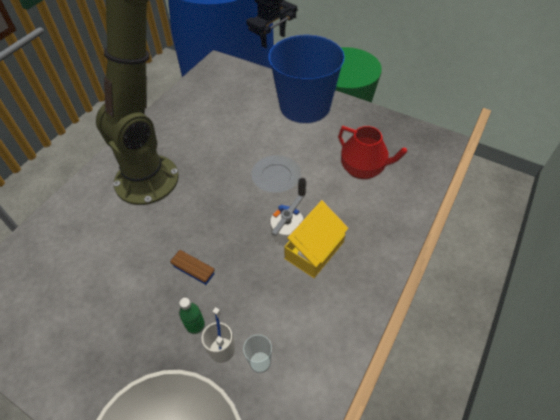

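View pics/top0.png

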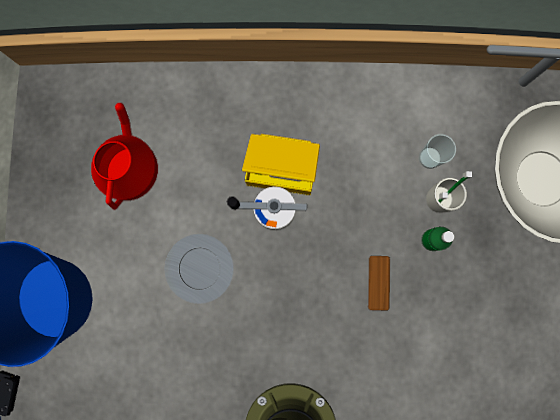

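```bash
cat > h.py <<'E'
import numpy as np,cv2
from cell import camera_info
def cloud(n,d):
    i=camera_info(n);K=i["camera_matrix"];h,w=d.shape
    u,v=np.meshgrid(np.arange(w),np.arange(h))
    pts=np.stack([u,v],-1).reshape(-1,1,2).astype(np.float64)
    s=cv2.undistortPoints(pts,K,np.array([i["k1"],0,0,0,0])).reshape(h,w,2)
    X=np.dstack([s[...,0]*d,s[...,1]*d,d])
    W=(X-i["t"])@i["R"]
    W[d==0]=np.nan
    return W
E
python3 - <<'E'
import numpy as np,cv2
from h import *
for n in ["top","scene"]:
    z=np.load(n+"0.npz");W=cloud(n,z["d"]);p=z["p"].astype(int)
    hsv=cv2.cvtColor(z["p"],cv2.COLOR_RGB2HSV)
    x0,y0,w,h=(215,120,120,130) if n=="top" else (255,165,110,120)
    s=np.zeros(hsv.shape[:2],bool);s[y0:y0+h,x0:x0+w]=1
    yel=s&(hsv[...,0]>20)&(hsv[...,0]<35)&(hsv[...,1]>120)
    blk=s&(hsv[...,2]<60)
    wht=s&(hsv[...,1]<40)&(hsv[...,2]>150)
    for k,m in dict(yel=yel,blk=blk,wht=wht).items():
        P=W[m];P=P[~np.isnan(P[:,0])]
        print(n,k,m.sum(),np.percentile(P,[2,50,98],axis=0).round(3).tolist())
    im=z["p"][y0:y0+h,x0:x0+w,::-1]
    cv2.imwrite(f"pics/{n}0z.png",cv2.resize(im,None,fx=4.5,fy=4.5,interpolation=cv2.INTER_CUBIC))
E
```

```text
top yel 3629 [[0.578, -0.047, 0.0], [0.63, 0.033, 0.099], [0.702, 0.113, 0.134]]
top blk 174 [[0.485, -0.015, -0.0], [0.535, 0.131, 0.147], [0.594, 0.152, 0.163]]
top wht 857 [[0.487, 0.003, 0.057], [0.546, 0.04, 0.064], [0.579, 0.088, 0.095]]
scene yel 2803 [[0.578, -0.053, 0.007], [0.645, 0.006, 0.098], [0.7, 0.106, 0.135]]
scene blk 98 [[0.528, 0.117, 0.101], [0.537, 0.128, 0.14], [0.544, 0.138, 0.163]]
scene wht 333 [[0.467, -0.001, 0.001], [0.545, 0.033, 0.065], [0.566, 0.086, 0.096]]
```

View pics/top0z.png

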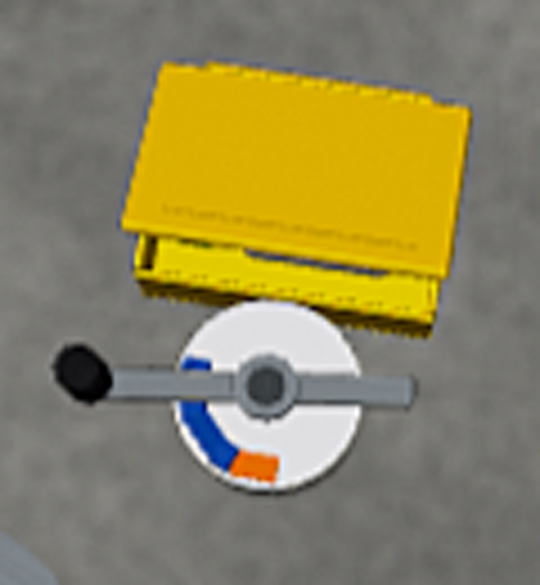

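View pics/scene0z.png

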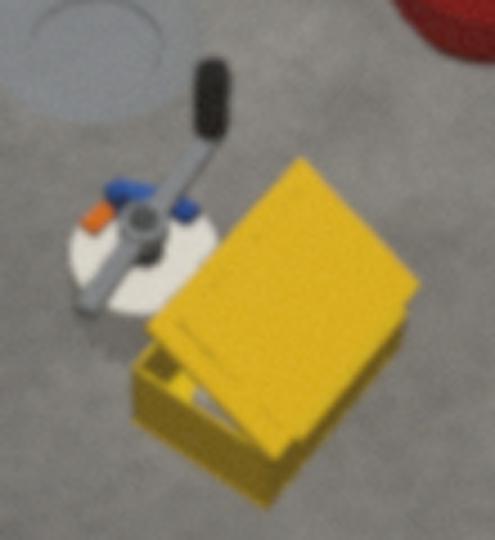

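```bash
python3 - <<'E'
import numpy as np,cv2
from h import *
def fitc(P):
    A=np.c_[2*P[:,:2],np.ones(len(P))];s=np.linalg.lstsq(A,(P[:,:2]**2).sum(1),rcond=None)[0]
    return s[:2],np.sqrt(s[2]+s[:2]@s[:2])
for n in ["top","scene"]:
    z=np.load(n+"0.npz");W=cloud(n,z["d"])
    hsv=cv2.cvtColor(z["p"],cv2.COLOR_RGB2HSV)
    x0,y0,w,h=(215,120,120,130) if n=="top" else (255,165,110,120)
    s=np.zeros(hsv.shape[:2],bool);s[y0:y0+h,x0:x0+w]=1;s&=~np.isnan(W[...,0])
    yel=s&(hsv[...,0]>20)&(hsv[...,0]<35)&(hsv[...,1]>120)
    P=W[yel];P=P[P[:,2]>0.06]
    best=None;rng=np.random.default_rng(0)
    for _ in range(500):
        a=P[rng.choice(len(P),3,False)];nn=np.cross(a[1]-a[0],a[2]-a[0]);l=np.linalg.norm(nn)
        if l<1e-5: continue
        nn/=l;c=abs((P-a[0])@nn)<.003
        if best is None or c.sum()>best.sum():best=c
    Q=P[best];c=Q.mean(0);nn=np.linalg.svd(Q-c)[2][2];nn*=np.sign(nn[2])
    print(n,"lid n",best.sum(),nn.round(3),"theta",np.arccos(nn[2]),"yaw",np.degrees(np.arctan2(nn[1],nn[0])))
    r=cv2.minAreaRect(Q[:,:2].astype(np.float32));print(r)
    yaw=np.arctan2(nn[1],nn[0]);ex=np.array([np.cos(yaw),np.sin(yaw)]);ey=np.array([-ex[1],ex[0]])
    print("ext x",np.percentile(Q[:,:2]@ex,[.5,99.5]),"y",np.percentile(Q[:,:2]@ey,[.5,99.5]), "z",np.percentile(Q[:,2],[.5,99.5]))
    b=s&(hsv[...,1]<60)&(W[...,2]>.055)&(W[...,2]<.07)&(hsv[...,2]>100)
    C=W[b];hull=cv2.convexHull(C[:,:2].astype(np.float32))[:,0];print("plinth",b.sum(),cv2.minEnclosingCircle(hull),fitc(hull))
    k=s&(hsv[...,2]<70)&(W[...,2]>.158)&(W[...,2]<.17); K=W[k];print("knobtop",k.sum(),K.mean(0), np.ptp(K,axis=0))
    k=s&(hsv[...,2]<70)&(W[...,2]>.11)&(W[...,2]<.17); K=W[k];print("knob",k.sum(),K.mean(0),fitc(K))
    g=s&(hsv[...,1]<60)&(W[...,2]>.09)&(W[...,2]<.1)
    G=W[g];m=G[:,:2].mean(0);v=np.linalg.svd(G[:,:2]-m)[2][0];print("bar",g.sum(),m,v,(G[:,:2]@v).min()-m@v,(G[:,:2]@v).max()-m@v)
E
```

```text
top lid n 2314 [ 0.515 -0.074  0.854] theta 0.5477741627195157 yaw -8.196102681864343
((0.6481449604034424, 0.030858151614665985), (0.16554328799247742, 0.10478094965219498), 82.0494155883789)
ext x [0.5869944  0.68824834] y [0.04141898 0.20401597] z [0.07316067 0.13616197]
plinth 826 ((0.5345540046691895, 0.04748956859111786), 0.05001022666692734) (array([0.53445832, 0.04742357]), np.float64(0.04942377111688185))
knobtop 49 [0.5353654  0.13803653 0.16020656] [0.02011613 0.0194234  0.00780677]
knob 111 [0.53311657 0.13550455 0.15206371] (array([0.53393929, 0.1362318 ]), np.float64(0.008511590552971939))
bar 415 [0.53384773 0.04953894] [0.01115723 0.99993776] -0.07660885278453536 0.08822523790107054
scene lid n 1733 [ 0.507 -0.077  0.859] theta 0.5382011453723017 yaw -8.655794741538067
((0.6481721997261047, 0.02871464192867279), (0.16558434069156647, 0.10540959239006042), 82.02545928955078)
ext x [0.58556163 0.68793951] y [0.04443134 0.20695572] z [0.07423351 0.13693448]
plinth 343 ((0.5342376232147217, 0.04454343393445015), 0.05038474500179291) (array([0.53086789, 0.04561419]), np.float64(0.04792756545783404))
knobtop 26 [0.53482198 0.13209964 0.16131216] [0.0176034  0.01660149 0.00627217]
knob 93 [0.53652876 0.1293362  0.14260665] (array([0.53514555, 0.13234792]), np.float64(0.007511257658284041))
bar 220 [0.5338906  0.04406891] [-0.02071988 -0.99978532] -0.08961203018376235 0.07478744891529093
```

```bash
cat >> h.py <<'E'
from scipy.spatial.transform import Rotation as Ro
def rows(p0,rpy0,wps):
    """wps: list of (x,y,z,yaw,nrows); prints rows in tool axes"""
    p=np.array(p0,float);R=Ro.from_euler('xyz',rpy0,degrees=True);out=[]
    for x,y,z,yaw,n in wps:
        q=np.array([x,y,z]);Rt=Ro.from_euler('xyz',[180,0,yaw],degrees=True)
        rv=(R.inv()*Rt).as_rotvec(degrees=True)
        for k in range(n):
            d=(q-p)/(n-k); dl=R.inv().apply(d)*1000
            w=rv/n
            dl=dl.round(1);w=w.round(2)
            out.append(dl.tolist()+w.tolist())
            p=p+R.apply(dl/1000);R=R*Ro.from_rotvec(w,degrees=True)
    for i,r in enumerate(out):
        if i%10==0:print('--')
        print(','.join('%g'%v for v in r),end=', ')
        print()
    print("end",p.round(4),R.as_euler('xyz',degrees=True).round(2))
E
python3 - <<'E'
from h import *
from cell import monitor
z=np.load("top0.npz");W=cloud("top",z["d"])
a=np.array([.145,.634]);b=np.array([.623,.033])
W=W.reshape(-1,3);W=W[~np.isnan(W[:,0])]
for t in np.linspace(0,1,11):
    c=a+t*(b-a);m=np.linalg.norm(W[:,:2]-c,axis=1)<.12;print(c.round(3),W[m,2].max() if m.any() else None)
o=monitor.get_obs()
rows(o["tool_pos"],o["tool_rot"],[(.2,.58,.30,160,3),(.615,.035,.26,90,24),(.623,.033,.16,90,5)])
E
```

```text
[0.145 0.634] 0.3403146911465585
[0.193 0.574] 0.3403146911465585
[0.241 0.514] 0.33881242833713626
[0.288 0.454] 0.23434170147906447
[0.336 0.394] 0.23434170147906447
[0.384 0.334] 0.0260729670877963
[0.432 0.273] 0.0260729670877963
[0.48  0.213] 0.16586268898096765
[0.527 0.153] 0.16586268898096765
[0.575 0.093] 0.16586268898096765
[0.623 0.033] 0.14089034868981706
--
-21.9,-13.3,-25.8,-0,0,2.37, 
-22.4,-12.4,-25.9,-0,0,2.37, 
-22.9,-11.5,-25.8,-0,0,2.37, 
-24,-15.4,1.7,-0,0,2.92, 
-24.8,-14.2,1.7,-0,0,2.92, 
-25.5,-12.9,1.7,-0,0,2.92, 
-26.1,-11.6,1.7,-0,0,2.92, 
-26.6,-10.2,1.7,-0,0,2.92, 
-27.1,-8.9,1.7,-0,0,2.92, 
-27.5,-7.5,1.7,-0,0,2.92, 
--
-27.9,-6.1,1.7,-0,0,2.92, 
-28.2,-4.6,1.7,-0,0,2.92, 
-28.4,-3.2,1.7,-0,0,2.92, 
-28.5,-1.8,1.6,-0,0,2.92, 
-28.5,-0.3,1.7,-0,0,2.92, 
-28.5,1.2,1.6,-0,0,2.92, 
-28.4,2.6,1.7,-0,0,2.92, 
-28.3,4,1.6,-0,0,2.92, 
-28,5.5,1.7,-0,0,2.92, 
-27.7,6.9,1.6,-0,0,2.92, 
--
-27.3,8.3,1.7,-0,0,2.92, 
-26.8,9.7,1.6,-0,0,2.92, 
-26.3,11,1.7,-0,0,2.92, 
-25.7,12.4,1.6,-0,0,2.92, 
-25.1,13.7,1.7,-0,0,2.92, 
-24.4,14.9,1.6,-0,0,2.92, 
-23.5,16.1,1.7,-0,0,2.92, 
-0.4,1.6,20,0,0,-0.01, 
-0.4,1.6,20,0,0,-0.01, 
-0.4,1.6,20,0,0,-0.01, 
--
-0.4,1.6,20,0,0,-0.01, 
-0.4,1.6,20,0,0,-0.01, 
end [0.623 0.033 0.16 ] [1.800e+02 1.000e-02 8.998e+01]
```

```bash
python3 - <<'E'
from h import *
from cell import monitor
o=monitor.get_obs()
rows(o["tool_pos"],o["tool_rot"],[(.145,.633,.33,167,4),(.615,.035,.26,90,20),(.623,.033,.16,90,4)])
E
```

```text
--
-0.1,-0.1,-26.9,-0,0,0.03, 
-0,-0.2,-26.9,-0,0,0.03, 
-0.1,-0.1,-26.9,-0,0,0.03, 
-0,-0.2,-26.9,-0,0,0.03, 
-29.6,-23.8,3.5,-0,0,3.85, 
-31.2,-21.8,3.5,-0,0,3.85, 
-32.6,-19.7,3.5,-0,0,3.85, 
-33.8,-17.4,3.5,-0,0,3.85, 
-34.9,-15.1,3.5,-0,0,3.85, 
-35.8,-12.7,3.5,-0,0,3.85, 
--
-36.6,-10.3,3.5,-0,0,3.85, 
-37.2,-7.8,3.5,-0,0,3.85, 
-37.7,-5.3,3.5,-0,0,3.85, 
-37.9,-2.8,3.5,-0,0,3.85, 
-38,-0.2,3.5,-0,0,3.85, 
-38,2.3,3.5,-0,0,3.85, 
-37.7,4.9,3.5,-0,0,3.85, 
-37.3,7.4,3.5,-0,0,3.85, 
-36.7,9.9,3.5,-0,0,3.85, 
-36,12.3,3.5,-0,0,3.85, 
--
-35.1,14.7,3.5,-0,0,3.85, 
-34,17,3.6,-0,0,3.85, 
-32.8,19.3,3.5,-0,0,3.85, 
-31.4,21.4,3.6,-0,0,3.85, 
-0.5,2,25,0,0,-0, 
-0.5,2,25,0,0,-0, 
-0.5,2,25,0,0,-0, 
-0.5,2,25,0,0,-0, 
end [0.623 0.033 0.16 ] [1.8e+02 1.0e-02 9.0e+01]
```

Request:
servo_tool(
  commands=[0, 0, -27, 0, 0, 0, 0, 0, -27, 0, 0, 0, 0, 0, -27, 0, 0, 0, 0, 0, -27, 0, 0, 0, -29.6, -23.8, 3.5, 0, 0, 3.85, -31.2, -21.8, 3.5, 0, 0, 3.85, -32.6, -19.7, 3.5, 0, 0, 3.85, -33.8, -17.4, 3.5, 0, 0, 3.85, -34.9, -15.1, 3.5, 0, 0, 3.85, -35.8, -12.7, 3.5, 0, 0, 3.85],
  jaw=0,
  newtons=20,
)

```text
time_s: 1.4
tool_pos: [0.2872, 0.4533, 0.3096]
tool_rot: [180.0, -0.0, 143.9]
force: [-0.4, 0.2, 0.5]
grip_width: 0.0151
```

Request:
servo_tool(
  commands=[-36.6, -10.3, 3.5, 0, 0, 3.85, -37.2, -7.8, 3.5, 0, 0, 3.85, -37.7, -5.3, 3.5, 0, 0, 3.85, -37.9, -2.8, 3.5, 0, 0, 3.85, -38, 0, 3.5, 0, 0, 3.85, -38, 2.3, 3.5, 0, 0, 3.85, -37.7, 4.9, 3.5, 0, 0, 3.85, -37.3, 7.4, 3.5, 0, 0, 3.85, -36.7, 9.9, 3.5, 0, 0, 3.85, -36, 12.3, 3.5, 0, 0, 3.85],
)

```text
time_s: 2.4
tool_pos: [0.523, 0.1551, 0.2748]
tool_rot: [180.0, -0.0, 105.4]
force: [-0.2, 0.6, 0.4]
grip_width: 0.0008
```

Request:
servo_tool(
  commands=[-35.1, 14.7, 3.5, 0, 0, 3.85, -34, 17, 3.6, 0, 0, 3.85, -32.8, 19.3, 3.5, 0, 0, 3.85, -31.4, 21.4, 3.6, 0, 0, 3.85, 0, 0, 0, 0, 0, 0, 0, 0, 0, 0, 0, 0],
)

```text
time_s: 3.0
tool_pos: [0.6164, 0.0359, 0.26]
tool_rot: [-180.0, 0.0, 90.0]
force: [-1.2, 1.1, 1.2]
grip_width: 0.0003
```

```bash
python3 - <<'E'
from h import *
from cell import monitor
o=monitor.get_obs();print(o["time_s"],o["force"],o["qpos"],o["tool_pos"],o["tool_rot"])
rows(o["tool_pos"],o["tool_rot"],[(.623,.033,.13,90,6),(.623,.033,.079,90,6)])
E
```

```text
3.0 [-1.19310457  1.09563633  1.20532871] [-33.31022877  14.88165226  33.68122569  85.95788217  -8.25887536
  81.69847488   0.70356935] [0.61643684 0.03592758 0.26000282] [-1.79960857e+02  1.69072994e-02  9.00223796e+01]
--
-0.5,1.1,21.7,-0.01,0,0, 
-0.5,1.1,21.7,-0.01,0,0, 
-0.5,1.1,21.7,-0.01,0,0, 
-0.5,1.1,21.6,-0.01,0,0, 
-0.4,1.1,21.7,-0.01,0,0, 
-0.5,1.1,21.6,-0.01,0,0, 
0,-0,8.5,0,0,0, 
0,-0,8.5,0,0,0, 
0,-0,8.5,0,0,0, 
0,-0,8.5,0,0,0, 
--
0,-0,8.5,0,0,0, 
0,-0,8.5,0,0,0, 
end [0.623 0.033 0.079] [1.7998e+02 2.0000e-02 9.0020e+01]
```

Request:
servo_tool(
  commands=[0, 1, 22, 0, 0, 0, 0, 1, 22, 0, 0, 0, -1, 1, 22, 0, 0, 0, -1, 1, 22, 0, 0, 0, -1, 1, 22, 0, 0, 0, 0, 1, 20, 0, 0, 0, 0, 0, 9, 0, 0, 0, 0, 0, 9, 0, 0, 0, 0, 0, 9, 0, 0, 0, 0, 0, 9, 0, 0, 0],
)

```text
time_s: 4.0
tool_pos: [0.6229, 0.0344, 0.0947]
tool_rot: [179.9, -0.0, 90.2]
force: [-0.3, 0.4, 1.5]
grip_width: 0.0007
```

Request:
servo_tool(
  commands=[0, 0, 8, 0, 0, 0, 0, 0, 4, 0, 0, 0, 0, 0, 2, 0, 0, 0, 0, 0, 0, 0, 0, 0],
)

```text
time_s: 4.4
tool_pos: [0.6224, 0.0338, 0.0801]
tool_rot: [-180.0, 0.0, 90.1]
force: [-0.7, -0.9, 0.1]
grip_width: 0.0003
```

Request:
servo_tool(
  commands=[0, 0, 2, 0, 0, 0, 0, 0, 1, 0, 0, 0, 0, 0, 0, 0, 0, 0],
)

```text
time_s: 4.7
tool_pos: [0.6227, 0.0337, 0.0784]
tool_rot: [180.0, -0.0, 90.1]
force: [-2.4, 0.5, 5.6]
grip_width: 0.0006
```

Request:
servo_tool(
  commands=[0, 0, 1, 0, 0, 0, 0, 0, -15, 0, 0, 0, 0, 0, -30, 0, 0, 0, 0, 0, -40, 0, 0, 0, 0, 0, -40, 0, 0, 0, 0, 0, -40, 0, 0, 0, 50, 0, 0, 0, 0, 0, 30, 0, 0, 0, 0, 0, 0, 0, 0, 0, 0, 0],
  jaw=40,
)

```text
time_s: 5.6
tool_pos: [0.6215, 0.1213, 0.2419]
tool_rot: [-180.0, -0.2, 90.6]
force: [0.3, 0.7, -1.3]
grip_width: 0.0395
```

```bash
python3 - <<'E'
from h import *
from cell import monitor,read_camera
o=monitor.get_obs();print(o["time_s"],o["force"],o["qpos"],o["tool_pos"],o["tool_rot"],o["grip_width"])
p,d=read_camera("scene");np.savez("scene1.npz",p=p,d=d)
p2,d2=read_camera("wrist");np.savez("wrist1.npz",p=p2,d=d2)
cv2.imwrite("pics/1.png",np.hstack([cv2.resize(p[130:290,220:380,::-1],(400,400)),cv2.resize(p2[:,:,::-1],(400,300)).copy() if 0 else cv2.copyMakeBorder(cv2.resize(p2[:,:,::-1],(400,300)),0,100,0,0,0)]))
W=cloud("scene",d);hsv=cv2.cvtColor(p,cv2.COLOR_RGB2HSV)
yel=(hsv[...,0]>20)&(hsv[...,0]<35)&(hsv[...,1]>120)
yel[:165]=0;yel[285:]=0;yel[:,:255]=0;yel[:,365:]=0
P=W[yel];P=P[P[:,2]>.06];print("lid z",np.percentile(P,[2,50,98],axis=0).round(3))
E
```

```text
5.6 [ 0.28888813  0.70721071 -1.31979564] [-38.14735376  17.09821943  31.17290051  85.20461903  -9.10342439
  80.14558617  -5.89996347] [0.62151714 0.12128295 0.2419259 ] [-179.99924973   -0.21607253   90.64271804] 0.03954598743709733
lid z [[ 0.577 -0.051  0.067]
 [ 0.64   0.023  0.08 ]
 [ 0.699  0.109  0.084]]
```

View pics/1.png

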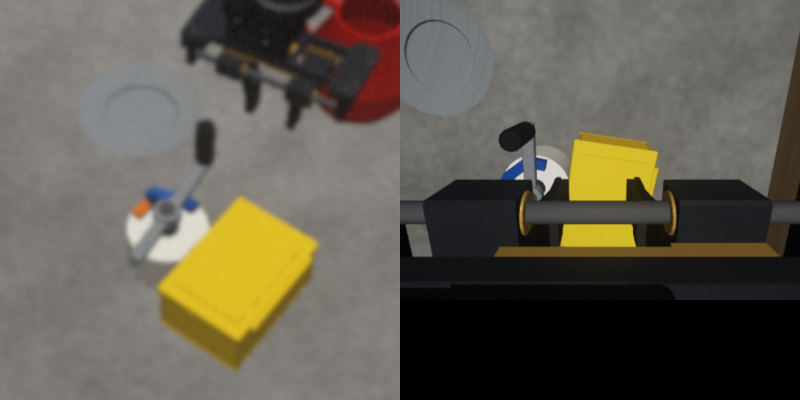

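```bash
python3 - <<'E'
from h import *
from cell import monitor
z=np.load("wrist1.npz");p,d=z["p"],z["d"];i=camera_info("wrist");K=i["camera_matrix"];T=i["T_tool_cam"]
o=monitor.get_obs()
h,w=d.shape;u,v=np.meshgrid(np.arange(w),np.arange(h))
X=np.stack([(u-K[0,2])/K[0,0]*d,(v-K[1,2])/K[1,1]*d,d],-1)
R=Ro.from_euler('xyz',o["tool_rot"],degrees=True).as_matrix()
W=(X@T[:3,:3].T+T[:3,3])@R.T+o["tool_pos"]
hsv=cv2.cvtColor(p,cv2.COLOR_RGB2HSV)
s=np.zeros((h,w),bool);s[160:250,120:200]=1
k=s&(hsv[...,2]<70)&(W[...,2]>.09)&(W[...,2]<.175);Q=W[k]
for a,b in [(.09,.11),(.11,.13),(.13,.15),(.15,.158),(.158,.163)]:
    q=Q[(Q[:,2]>a)&(Q[:,2]<b)]
    if len(q):print(a,len(q),q.mean(0).round(4),q.min(0).round(4),q.max(0).round(4))
s[:]=0;s[190:260,130:240]=1
pl=s&(hsv[...,1]<60)&(W[...,2]>.055)&(W[...,2]<.072)&(hsv[...,2]>100)
H=cv2.convexHull(W[pl][:,:2].astype(np.float32))[:,0];print(cv2.minEnclosingCircle(H), H.min(0),H.max(0))
b=s&(hsv[...,1]<60)&(W[...,2]>.088)&(W[...,2]<.102);B=W[b];print("bar",b.sum(),B.mean(0),B.min(0),B.max(0))
E
```

```text
0.09 139 [0.5409 0.1214 0.1   ] [0.5279 0.0693 0.0904] [0.5452 0.1453 0.11  ]
0.11 210 [0.5414 0.1379 0.1203] [0.5292 0.1235 0.1101] [0.5453 0.1453 0.13  ]
0.13 251 [0.5412 0.1384 0.1404] [0.5286 0.1228 0.13  ] [0.5453 0.1454 0.15  ]
0.15 133 [0.5409 0.1379 0.1545] [0.5268 0.1229 0.1502] [0.5454 0.1453 0.158 ]
0.158 793 [0.5339 0.1338 0.1602] [0.5222 0.1219 0.1581] [0.5449 0.1447 0.1623]
((0.5336112976074219, 0.06306632608175278), 0.04550836235284805) [0.4884084  0.04700293] [0.57881427 0.09341162]
bar 1048 [0.53440852 0.09295784 0.09670844] [0.52429459 0.05691483 0.08861783] [0.54308229 0.12685592 0.10157903]
```

```bash
python3 - <<'E'
from h import *
from cell import monitor
o=monitor.get_obs()
rows(o["tool_pos"],o["tool_rot"],[(.534,.134,.235,90,3),(.534,.134,.118,90,6)])
w=[]
for f in range(94,173,4)[:]:
    a=np.radians(f);w.append((.534+.09*np.cos(a),.044+.09*np.sin(a),.118,f,1))
rows([.534,.134,.118],[180,0,90],w)
E
```

```text
--
6.6,-29.3,2.2,0,0.01,0.08, 
6.6,-29.3,2.3,0,0.01,0.08, 
6.5,-29.3,2.2,0,0.01,0.08, 
-0,-0,19.5,0,0,-0, 
-0,-0,19.5,0,0,-0, 
-0,-0,19.5,0,0,-0, 
-0,-0,19.5,0,0,-0, 
-0,-0,19.5,0,0,-0, 
-0,-0.1,19.5,0,0,-0, 
end [0.534 0.134 0.118] [179.99   0.    89.99]
--
-0.2,-6.3,-0,0,0,-4, 
-0.2,-6.3,-0,-0,0,-4, 
-0.3,-6.2,-0,-0,0,-4, 
-0.2,-6.3,-0,-0,0,-4, 
-0.2,-6.3,-0,-0,0,-4, 
-0.2,-6.3,-0,-0,0,-4, 
-0.2,-6.2,-0,-0,0,-4, 
-0.3,-6.3,-0,-0,0,-4, 
-0.2,-6.3,-0,-0,0,-4, 
-0.2,-6.3,-0,-0,0,-4, 
--
-0.2,-6.3,-0,-0,0,-4, 
-0.2,-6.2,-0,-0,0,-4, 
-0.3,-6.3,-0,-0,0,-4, 
-0.2,-6.3,-0,-0,0,-4, 
-0.2,-6.3,-0,-0,0,-4, 
-0.2,-6.2,-0,-0,0,-4, 
-0.2,-6.3,-0,-0,0,-4, 
-0.2,-6.3,-0,-0,0,-4, 
-0.3,-6.3,-0,-0,0,-4, 
-0.2,-6.3,-0,-0,0,-4, 
end [0.4454 0.0596 0.118 ] [180.   0. 170.]
```

Above the knob first, then check before descending.

Request:
servo_tool(
  commands=[6.6, -29.3, 2, 0, 0, 0, 6.6, -29.3, 2, 0, 0, 0, 6.6, -29.3, 2, 0, 0, 0, 0, 0, 18, 0, 0, 0, 0, 0, 18, 0, 0, 0, 0, 0, 10, 0, 0, 0, 0, 0, 0, 0, 0, 0, 0, 0, 0, 0, 0, 0],
)

```text
time_s: 6.5
tool_pos: [0.5348, 0.1326, 0.1899]
tool_rot: [180.0, 0.0, 90.0]
force: [0.4, -0.3, 1.2]
grip_width: 0.0401
```

Request:
servo_tool(
  commands=[1, -1, 18, 0, 0, 0, 0, 0, 18, 0, 0, 0, 0, 0, 18, 0, 0, 0, 0, 0, 18, 0, 0, 0, 0, 0, 0, 0, 0, 0],
)

```text
time_s: 7.0
tool_pos: [0.5323, 0.1338, 0.116]
tool_rot: [-179.8, 0.1, 90.1]
force: [-0.2, 0.3, 0.3]
grip_width: 0.0399
```

Request:
servo_tool(
  commands=[0, 0, 0, 0, 0, 0, 0, 0, 0, 0, 0, 0, 0, 0, 0, 0, 0, 0],
  jaw=32,
)

```text
time_s: 7.3
tool_pos: [0.5342, 0.1347, 0.1187]
tool_rot: [179.9, -0.1, 90.1]
force: [-0.1, -0.4, 0.3]
grip_width: 0.0326
```

```bash
python3 - <<'E'
from h import *
from cell import monitor,read_camera
o=monitor.get_obs();print(o["qpos"])
p,d=read_camera("scene");p2,d2=read_camera("wrist")
cv2.imwrite("pics/2.png",np.hstack([cv2.resize(p[130:290,220:380,::-1],(400,400)),cv2.copyMakeBorder(cv2.resize(p2[:,:,::-1],(400,300)),0,100,0,0,0)]))
E
```

```text
[-43.39444142  11.33856867  29.59247858 105.8529996   -6.2142063
  64.25708962 -11.47367721]
```

View pics/2.png

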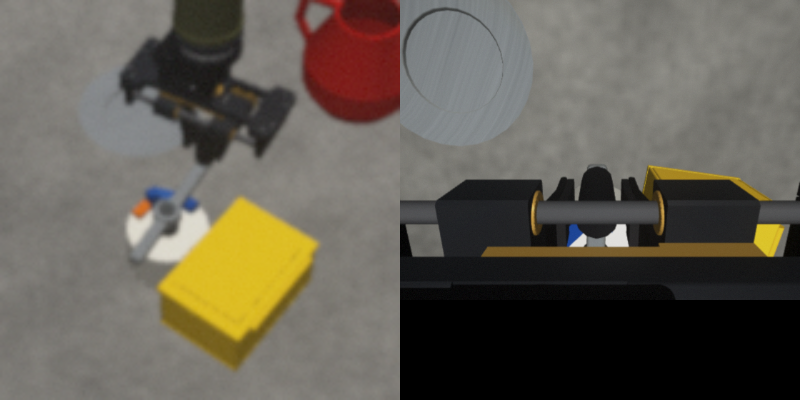

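Request:
servo_tool(
  commands=[-0.2, -6.3, 0, 0, 0, -4, -0.2, -6.3, 0, 0, 0, -4, -0.2, -6.3, 0, 0, 0, -4, -0.2, -6.3, 0, 0, 0, -4, -0.2, -6.3, 0, 0, 0, -4, -0.2, -6.3, 0, 0, 0, -4, -0.2, -6.3, 0, 0, 0, -4, -0.2, -6.3, 0, 0, 0, -4, -0.2, -6.3, 0, 0, 0, -4, -0.2, -6.3, 0, 0, 0, -4],
)

```text
time_s: 8.4
tool_pos: [0.4824, 0.118, 0.1223]
tool_rot: [178.9, 0.2, 130.4]
force: [10.0, 8.4, 9.8]
grip_width: 0.0323
```

```bash
python3 - <<'E'
from h import *
from cell import monitor
o=monitor.get_obs();print(o["qpos"])
p=o["tool_pos"];v=p[:2]-[.534,.044];print(np.linalg.norm(v),np.degrees(np.arctan2(v[1],v[0])),p[2],o["tool_rot"],o["force"])
w=[]
f0=o["tool_rot"][2]
for f in np.linspace(f0,166,11)[1:]:
    a=np.radians(f);w.append((.534+.09*np.cos(a),.044+.09*np.sin(a),.118,f,1))
rows(p,o["tool_rot"],w)
E
```

```text
[-42.15902522   2.98015031  26.38376373 113.46461087  -1.73939208
  62.79237717  25.31927118]
0.09015478803616542 124.88932961549884 0.12233805812868874 [178.92198709   0.24693079 130.35473592] [9.99069486 8.37058406 9.75131111]
--
0.1,-14.3,4.1,1.07,0.28,-3.56, 
-0.2,-5.6,-0,-0,0,-3.57, 
-0.2,-5.6,-0,-0,0,-3.56, 
-0.1,-5.5,-0,-0,0,-3.57, 
-0.2,-5.6,-0,-0,0,-3.56, 
-0.2,-5.6,-0,-0,0,-3.56, 
-0.1,-5.6,-0,-0,0,-3.57, 
-0.2,-5.6,-0,-0,0,-3.56, 
-0.2,-5.6,-0,-0,0,-3.57, 
-0.2,-5.6,-0,-0,0,-3.56, 
end [0.4467 0.0658 0.118 ] [-180.    0.  166.]
```

Request:
servo_tool(
  commands=[0, 0, -5, 0, 0, 0, -0.2, -3, -2, 0, 0, -2, -0.2, -3, -2, 0, 0, -2, -0.2, -3, -1, 0, 0, -2, -0.2, -3, -1, 0, 0, -2, -0.2, -3, -1, 0, 0, -2, -0.2, -3, 0, 0, 0, -2],
)

```text
time_s: 9.1
tool_pos: [0.4647, 0.1022, 0.1303]
tool_rot: [179.7, 0.0, 142.3]
force: [3.3, 5.5, -0.6]
grip_width: 0.0322
```

```bash
python3 - <<'E'
from h import *
from cell import monitor
o=monitor.get_obs();print(o["qpos"])
p=o["tool_pos"];v=p[:2]-[.534,.044];print(np.linalg.norm(v),np.degrees(np.arctan2(v[1],v[0])),p[2],o["tool_rot"],o["force"])
E
```

```text
[-41.6676774    0.295764    26.45741165 114.91357065  -0.32791133
  64.54055762  37.18902416]
0.09049177329069247 139.95189984613557 0.13034261776213246 [1.79676384e+02 3.84408503e-02 1.42259575e+02] [ 3.30061898  5.48235993 -0.64869369]
```

Request:
servo_tool(
  commands=[-0.2, -4.7, 0, 0, 0, -3, -0.2, -4.7, 0, 0, 0, -3, -0.2, -4.7, 0, 0, 0, -3, -0.2, -4.7, 0, 0, 0, -3],
)

```text
time_s: 9.5
tool_pos: [0.4544, 0.0856, 0.1305]
tool_rot: [179.8, 0.0, 154.3]
force: [0.4, 2.9, 2.1]
grip_width: 0.0321
```

```bash
python3 - <<'E'
from h import *
from cell import monitor
o=monitor.get_obs()
p=o["tool_pos"];v=p[:2]-[.534,.044];print(np.linalg.norm(v),np.degrees(np.arctan2(v[1],v[0])),p[2],o["tool_rot"],o["force"])
E
```

```text
0.08986119609689752 152.40483455556753 0.13047316390667252 [1.79771821e+02 3.49956103e-02 1.54310192e+02] [0.37182059 2.89672663 2.10952244]
```

Request:
servo_tool(
  commands=[-0.2, -4.7, 0, 0, 0, -3, -0.2, -4.7, 1, 0, 0, -3, -0.2, -4.7, 3, 0, 0, -3, -0.2, -4.7, 4, 0, 0, -3, -0.2, -4.7, 4, 0, 0, -3, -0.2, -3, 3, 0, 0, -2, 0, 0, 0, 0, 0, 0, 0, 0, 0, 0, 0, 0],
)

```text
time_s: 10.3
tool_pos: [0.4464, 0.0583, 0.1146]
tool_rot: [180.0, 0.0, 171.1]
force: [-0.0, 0.0, -0.2]
grip_width: 0.0317
```

```bash
python3 - <<'E'
from h import *
from cell import monitor,read_camera
o=monitor.get_obs()
p=o["tool_pos"];v=p[:2]-[.534,.044];print(np.linalg.norm(v),np.degrees(np.arctan2(v[1],v[0])),p[2],o["tool_rot"],o["force"],o["qpos"])
p,d=read_camera("scene");p2,d2=read_camera("wrist")
cv2.imwrite("pics/3.png",np.hstack([cv2.resize(p[130:290,220:380,::-1],(400,400)),cv2.copyMakeBorder(cv2.resize(p2[:,:,::-1],(400,300)),0,100,0,0,0)]))
E
```

```text
0.08874360787795363 170.72839852212388 0.11463630720842793 [1.79994351e+02 1.74779524e-02 1.71066249e+02] [-0.0185258   0.02962741 -0.22948865] [-39.96821562  -2.13430607  28.87398457 118.93873582   1.15813233
  62.91682984  69.42820324]
```

View pics/3.png

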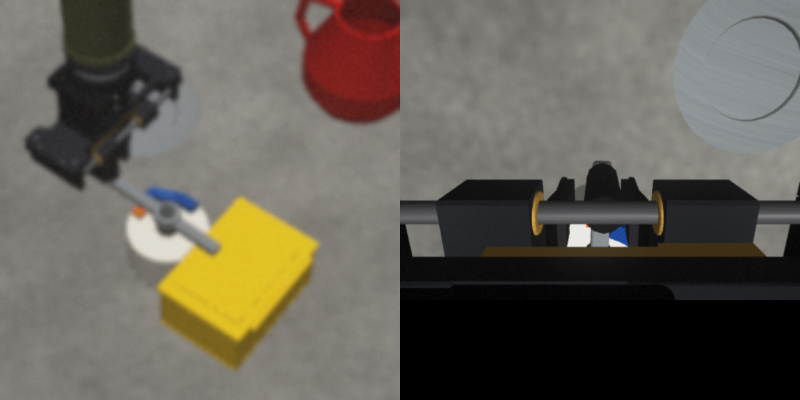

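Request:
servo_tool(
  commands=[0, 0, 0, 0, 0, 0, 0, 0, 0, 0, 0, 0, 0, 0, 0, 0, 0, 0, 0, 0, -8, 0, 0, 0, 0, 0, -15, 0, 0, 0, 0, 0, -20, 0, 0, 0, 0, 0, -20, 0, 0, 0, 0, 0, -20, 0, 0, 0, 0, 0, -20, 0, 0, 0, 0, 0, -20, 0, 0, 0],
  jaw=42,
)

```text
time_s: 11.4
tool_pos: [0.4463, 0.0583, 0.2388]
tool_rot: [180.0, 0.0, 171.1]
force: [-0.1, -0.6, 0.5]
grip_width: 0.042
```

Request:
servo_tool(
  commands=[5, -30, 0, 0, 0, 0, 5, -40, 0, 0, 0, 0, 0, -40, 0, 0, 0, 0, 0, -40, 0, 0, 0, 0, 0, -40, 0, 0, 0, 0, 0, 0, 0, 0, 0, 0, 0, 0, 0, 0, 0, 0],
)

```text
time_s: 12.1
tool_pos: [0.4071, -0.1284, 0.2379]
tool_rot: [179.9, 0.1, 171.0]
force: [0.7, -0.2, -1.3]
grip_width: 0.0424
```

```bash
python3 - <<'E'
from h import *
from cell import monitor,read_camera
print(monitor.get_obs()["force"],monitor.get_obs()["time_s"])
p,d=read_camera("scene");p2,d2=read_camera("top")
np.savez("s4.npz",p=p,d=d,p2=p2,d2=d2)
cv2.imwrite("pics/4.png",np.hstack([cv2.resize(p[130:290,220:380,::-1],(400,400)),cv2.copyMakeBorder(cv2.resize(p2[:,:,::-1],(400,300)),0,100,0,0,0)]))
for n,P,D,(x0,y0,w,h) in [("scene",p,d,(240,165,125,120)),("top",p2,d2,(215,120,120,160))]:
    W=cloud(n,D);hsv=cv2.cvtColor(P,cv2.COLOR_RGB2HSV);s=np.zeros(D.shape,bool);s[y0:y0+h,x0:x0+w]=1
    yel=s&(hsv[...,0]>20)&(hsv[...,0]<35)&(hsv[...,1]>120)&(W[...,2]>.073);print(n,"lid",np.percentile(W[yel][:,2],[5,50,95]))
    r=np.linalg.norm(W[...,:2]-[.446,.06],axis=-1)<.03
    k=s&r&(hsv[...,2]<70)&(W[...,2]>.15)&(W[...,2]<.18)
    if k.any():
        m=np.median(W[k],axis=0);print("knobtop",k.sum(),m,np.degrees(np.arctan2(m[1]-.045,m[0]-.534)))
    b=s&(hsv[...,1]<60)&(hsv[...,2]>70)&(W[...,2]>.085)&(W[...,2]<.1)&(W[...,0]>.4)&(W[...,0]<.62)
    G=W[b];m=G.mean(0);v=np.linalg.svd(G[:,:2]-m[:2])[2][0];v*=-np.sign(v[0]);print("bar",b.sum(),G[:,0].min(),G[:,0].max(),np.median(G[:,2]),np.degrees(np.arctan2(v[1],v[0])))
    z=np.load(("scene" if n=="scene" else "top")+"0.npz")
E
```

```text
[ 0.72270982 -0.22481416 -1.34077678] 12.1
scene lid [0.075955   0.08013242 0.08376267]
knobtop 30 [0.44478652 0.05984817 0.15447317] 170.5506397237594
bar 290 0.4483669154901636 0.6044991579950645 0.09272333454870901 168.8919943457916
top lid [0.07448793 0.07841565 0.08278362]
knobtop 76 [0.44499725 0.06288439 0.15396172] 168.63818264554106
bar 456 0.45498925005930835 0.6058504555114458 0.09171381778958052 169.35300661520634
```

View pics/4.png

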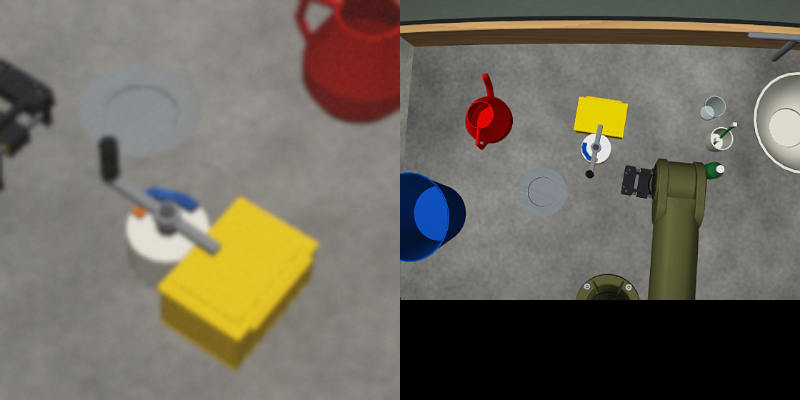

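```bash
python3 - <<'E'
from h import *
z=np.load("s4.npz");a=np.load("scene0.npz")
cv2.imwrite("pics/5.png",z["p"][:,:,::-1])
E
```

```text
(no output)
```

View pics/5.png

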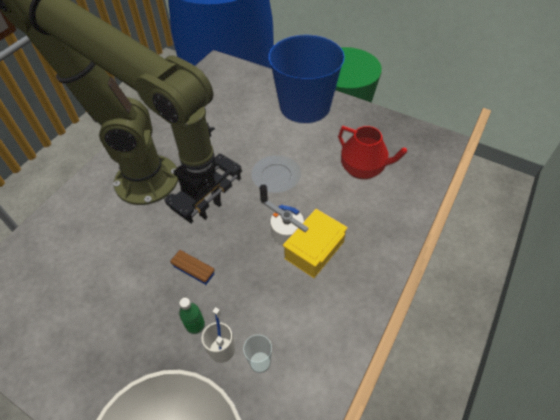

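The full scene picture shows the lid shut and the tongue over its front edge. The knob is at (264,193). Every bystander is at the same pixel position as at the start, and the gripper is clear of everything.

```bash
python3 -c "
from cell import env;print(env.sign_off())"
```

```text
the job is handed in; nothing more can be done
None
```

The soap case is shut and latched. I pressed the lid down with closed fingers. Then, with the fingers loosely around the black knob, I turned the handle anticlockwise over the cam into the orange notch. After that I opened the fingers, backed off and handed the job in at about 12 s.

**Last checks, from the scene and top cameras:**
- **Lid:** its top lies about 79 mm above the ledge, so it is shut flat.
- **Latch:** the knob top is about 154 mm high, which matches the notch (lift about -5 mm). The handle is turned to about 1.5 rad, within the 1.38–1.60 resting range, with its tongue over the lid's front edge.
- **Bystanders:** by eye in the scene picture, all of them stand where they started. The scrubber was hidden behind the arm in the top picture, so only the scene camera confirms it.
- **Gripper:** it touches nothing, and the wrist force reads near zero.

**One disagreement:** partway up the cam the force at the knob rose to about 16 N, against the stated 2 N. The knob was probably dragging on the finger pads as it climbed. I raised the tool to follow it and the force fell to a few newtons. The two cameras differed by up to 6 mm on knob and pivot positions, so I checked both with the wrist camera before going down over the knob.

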